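# Free a jammed lens carrier from the lens feeder

## Task

A lens carrier (white dish, orange stub) is stuck at the foot of the lens feeder's chute, under the yellow clamp strap. Unscrew the T-handle anticlockwise, half turn by half turn, until the strap is right up at its upper stop, then draw the carrier back up the chute until it is clear of the strap, lift it out and set it down flat, stub up, in the blue tray without dropping it. Leave the strap up, and all the other things on the table where they are.

Things in the scene. Friction and masses are not known exactly. Their poses are not given: they have to be found in the camera images.
- tee_hub (a point): Centre of the T-handle's cross bar, on the vertical screw axis, 100 mm above the table at joint 0 (rises with the strap); x axis along the bar to its red end. Steel bar 10 mm thick, 120 mm long over its 9 mm end caps (14 mm thick, red and black). Hub 24 mm in diameter, 10 mm above and below the bar. Under the bar 30 mm or more is free. Pinch the bar from above 25 to 50 mm from the axis.
- tee_red_end (a point): Middle of the red end cap, 55 mm from the hub along the bar; the black cap lies opposite.
- tee (a joint): Turn of the T-handle (rad), growing anticlockwise seen from above, which unscrews it and lifts handle and strap 12 mm a turn. 0 = screwed right down, 6.28 (two half turns) = upper stop. Starts between 0 and 1.2, turns stiffly (0.15 N m of friction), stays where it is left. At 0 the bar lies square to the chute.
- strap (a joint): Height of the yellow clamp strap above its lowest position (m): 0 to 0.012 (upper stop), moved by the T-handle only. It runs from the screw up the middle of the chute and over the carrier's lower rim; its toe, 14 mm wide, reaches down inside the rim 17 to 24 mm downhill of the carrier's centre, and holds it until raised above the rim (about 6 mm). Under the strap the carrier cannot be lifted.
- chute_seat (a point): Point on the chute floor, 45 mm above the table, under the jammed carrier's centre at the start. Its y axis points level along the chute to the uphill end, x square to it, z up. The chute climbs at 12 degrees (0.209 rad), 63 mm wide between walls 7 mm high, from 36 mm downhill of here (closed by a stop) to 174 mm uphill. The T-handle's axis is 130 mm downhill of here. Fixed.
- jam_center (a point): Jammed lens carrier, about 70 g: white round dish, diameter 60 mm, rim 11 mm high and 3 mm thick, with an orange grip stub 20 mm in diameter, 6 to 42 mm above its underside. Point on its axis 21 mm above the underside; z along the stub (square to the chute floor at the start). Take it by the stub's upper half, fingers left and right of the chute. 15 mm uphill it is clear of the strap.
- blue_tray_floor (a point): Centre of the inner floor (4 mm above the table) of the open blue tray: 120 mm square outside, walls 4 mm thick, 26 mm high. z up, x and y along its sides. Fixed.
- green_tray_floor (a point): The same point of the green tray, of the same size, which holds another carrier. The two trays may have swapped places. Fixed.
- spare_center (a point): The other carrier, with a black stub, in the green tray: same shape and size, point 21 mm above its underside. To be left alone.
- spectacles_mid (a point): A pair of black spectacles standing open on the table, 130 mm wide, 140 mm long, 42 mm high; point amid them, 20 mm up. Bystander.
- cleaner: Clear lens cleaner bottle with a blue cap, 48 mm in diameter, 130 mm high; origin under its centre. Bystander.
- lens_case: Blue lens case, 75 x 55 x 28 mm; origin under its centre. Bystander.
- driver_grip (a point): Screwdriver, 140 mm long, lying on the table; point in its handle. Bystander.
- pen_cup: Black cup, 72 mm in diameter, 90 mm high; origin under its centre. Bystander.
- ruler: Yellow ruler, 160 x 28 x 5 mm; origin under its centre. Bystander.
Mind the look-alikes: they are no part of the job. What is shaped like the part that bears jam_center but turquoise is not meant.

How it is judged:
On the way, in this order (a step that is already met when the one before it is completed fails the run):
1. the strap is unscrewed right up (at least 10 of its 12 mm) while the carrier is still in its place (value of joint strap above 0.01 m and y of jam_center in the frame of chute_seat below 0.006 m), for 0.1 s.
2. the carrier has been drawn at least 9 mm back up the chute, still lying on it (y of jam_center in the frame of chute_seat above 0.005 m and z of jam_center in the frame of chute_seat below 0.03 m).
At the end, for the whole second after the job is handed in: The orange-stub carrier lies flat on the floor of the blue tray (its point within 32 mm of the tray's centre along each side, 16 to 25 mm above the tray floor, stub up within 0.1 rad), at rest and released, and the strap is still at least 10 mm up (x of jam_center in the frame of blue_tray_floor between -0.032 and 0.032 m and y of jam_center in the frame of blue_tray_floor between -0.032 and 0.032 m and z of jam_center in the frame of blue_tray_floor between 0.016 and 0.025 m and angle between jam_center's own z axis and vertical below 0.1 rad and value of joint strap above 0.01 m and linear speed of jam below 0.02 m/s); the robot touches nothing.
It fails at once if the carrier is dropped or flung (faster than 0.7 m/s while the fingers do not touch it) (linear speed of jam above 0.7 m/s and contact force between the fingers and jam below 0.02 N).
It fails at once if the carrier in the green tray, or any other bystander, is moved by more than 30 mm (distance of any of spare_center, spectacles_mid, cleaner, lens_case, driver_grip, pen_cup, ruler from where it was at the start of the episode above 0.03 m).
It also fails if it takes over 72 s, if anything falls off the work surface, if the arm or the gripper's body presses on something with over 40 N, if the wrist force passes 120 N, or if a joint passes its speed limit or range.

## Robot

A 7-joint arm with a two-finger parallel gripper is mounted at the origin on the work surface. World frame = base frame: x ahead of the robot, y to its left, z up, the work surface at z = 0. Lengths are in m, angles in rad, forces in N, time in s.
With the tool pointing down it reaches from about 0.4 to 0.875 m from the base axis. Payload 19.3 kg.
Tool frame: the origin (TCP) lies midway between the tips of the shut fingers; the grasp point (between the pads) lies 19 mm behind it (bot.pinch_z is the distance from the TCP to the grasp point, in m); z points along the fingers, y is the line along which they close (so a half turn about z gives the same grasp; the last joint's range is limited). The gripper opens to 85 mm and grips with 20 to 120 N. Pads are 22 mm wide; open, the fingers measure 114 mm over their backs; the gripper's body (76 mm by 85 mm) begins 54 mm behind the grasp point. The pads swing forward as they close: fully open they stand 13 mm farther back than shut.
Start: joints at [-0.07, 0.521, -0.036, 1.599, 0.021, 1.021, -0.113], TCP at [0.625, -0, 0.231] pointing down, gripper open.
Joint ranges: [-2.91, 2.91], [-0.3, 2.13], [-1.5, 1.42], [0.17, 2.43], [-1.26, 4.41], [0.16, 1.93], [-2.52, 2.52]. Speed limits (rad/s): [1.89, 1.89, 2.39, 2.39, 3.01, 3.01, 3.01].

## Interface

Orientations are given as [roll, pitch, yaw] about the fixed x, y, z axes, in that order (R = Rz(yaw) Ry(pitch) Rx(roll)).
In Python, from workcell import observe, viewer, bot gives the robot as it stands. The module is installed in compiled form; this text tells all that it offers.
- The arm moves only by the tool play_rows, never from a script. Its argument "motion" is a list of rows, each a list of 7 numbers: the shift along the tool's x, y, z in cm, then the turn, a rotation vector about the tool's x, y, z in rad, then the opening, from -1 (shut) to 1 (fully open), so that 0 is half open. A call has exactly 5 rows; each row is the pose to reach, as a shift and turn from the pose commanded when the call began, along the tool's axes at that moment; what a row does not reach only later rows make up. A row lasts 1/10 s, in which the tool goes at most 50 mm and 8.59 degrees, less where a joint would pass 70% of its speed; a pose out of reach is approached as far as the arm can. A call with a gripper value outside its range is refused whole. The fingers move at their own pace and stop on an object; "squeeze" is the grip in N (left out, the last holds). Time passes only in rows, so rows that repeat a pose let the fingers close, or fill a call up. It gives the time, the measured TCP pose, the force, the opening and the grip force at its end, in the units of the state.
- observe(): the state, without advancing time (a new reading comes with each control period).
- viewer.grab_frame(name): name is "scene" or "side" or "wrist"; returns (picture, depth): 480x640x3 uint8, red, green, blue; 480x640 float32, m along the optical axis (not along the pixel's ray), 0 where there is no reading.
- viewer.camera_info(name): a dict with "fx", "fy", "cx", "cy" (pixels), "R" (3x3) and "t" (3): a world point X has camera coordinates R X + t. Camera axes: x right, y down, z forward; pixel columns grow to the right and rows downward; lengths in m; the calibration is good to about 2 mm. A picture is of the moment at which its call begins: read the wrist's pose just before it. camera_info takes no time and is no camera call; for the wrist camera it gives the pose at the moment of the call.
- bot.job_done(): hands the job in; it is judged then, once.
The state is a dict: "clock": time; "qpos": joint angles; "qd": joint speeds; "joint_efforts": joint torques, N m; "position": TCP position; "tool_rot": TCP orientation; "force": force on the tool from outside, world axes, zero at the start; "moment": the same for the moment, N m; "grip_width": finger opening in m; "finger_force": force on a finger pad.
Only numpy, scipy, OpenCV 4.12 (cv2) and the standard library are available. Lean on these libraries where they do the work, as an engineer would, in place of code of your own. Each camera call takes 0.05 s, during which the arm holds its last target. There are 200 camera calls.

## Working session

There is one attempt and no reset: what is moved stays moved. The work goes in short steps, Python scripts to look and compute and a tool call to move; the robot and the scene stay as the last step left them, time stands still between calls to the robot, and variables do not carry over. Pictures are saved under pics/ and viewed, at most 10 in all, crops included, and the job is handed in when it is done.

Besides the shell and the picture viewer there is one more tool, called as name([rows], argument=value, ...), one row to a line, values as JSON. play_rows: Moves the arm, as the interface text tells. Its arguments: {"type":"object","properties":{"motion":{"type":"array"},"squeeze":{"type":"number"}},"required":["motion"]}

```bash
mkdir -p pics; ls; cat > h.py <<'E'
import numpy as np, cv2
from workcell import observe, viewer, bot
def grab(n):
    ci=viewer.camera_info(n); im,d=viewer.grab_frame(n); np.savez(f'{n}.npz',im=im,d=d,**{k:np.array(ci[k]) for k in ci}); return im,d,ci
def world(ci,d,u,v,z=None):
    r=np.array([(u-ci['cx'])/ci['fx'],(v-ci['cy'])/ci['fy'],1.]); R=np.array(ci['R']);t=np.array(ci['t'])
    o=-R.T@t; w=R.T@r
    if z is not None: return o+w*(z-o[2])/w[2]
    return o+w*d[v,u]
def load(n):
    f=np.load(f'{n}.npz'); return f['im'],f['d'],{k:f[k] for k in('fx','fy','cx','cy','R','t')}
E
python3 - <<'E'
from h import *
for n in('scene','side'):
    im,d,ci=grab(n); cv2.imwrite(f'pics/{n}0.png',im[...,::-1]); print(n,-np.array(ci['R']).T@np.array(ci['t']),ci['fx'])
s=observe();print(s)
E
```

```text
pics
scene [1.21452538 0.60455094 0.82039164] 541.8237992650405
side [ 0.43641602 -0.57386883  0.83408182] 496.69067266809105
{'clock': 0.1, 'qpos': array([-0.07017113,  0.52192584, -0.03633301,  1.59991762,  0.02119867,
        1.02107672, -0.11277323]), 'qd': array([-0.00038631, -0.00109508, -0.00199149, -0.00279854,  0.00019017,
        0.00070878, -0.00115803]), 'joint_efforts': array([ 6.00351588e-03, -9.28489351e+01,  1.98515877e+00, -3.70530617e+01,
        1.82421418e-02,  5.33716375e-03, -2.83208755e-05]), 'position': array([ 6.24723852e-01, -4.58943513e-05,  2.30812972e-01]), 'tool_rot': array([-3.14065190e+00,  6.00892938e-05,  1.57078682e+00]), 'force': array([-0.66780867, -0.53107999,  1.09745113]), 'moment': array([-0.02817545, -0.03729278,  0.00334656]), 'finger_force': 0.0, 'grip_width': 0.08541423246606326}
```

View pics/scene0.png

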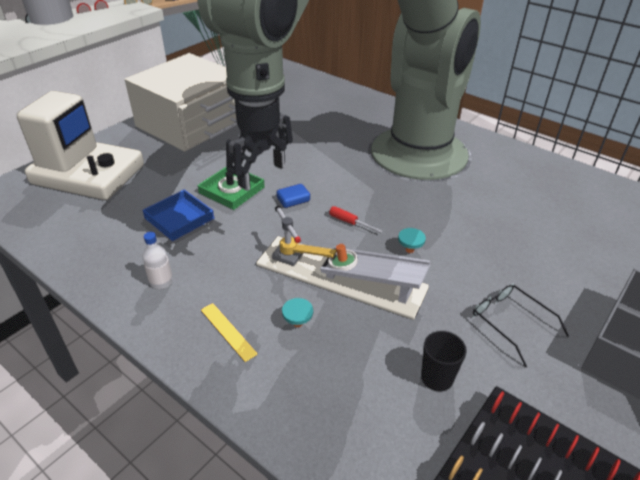

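View pics/side0.png

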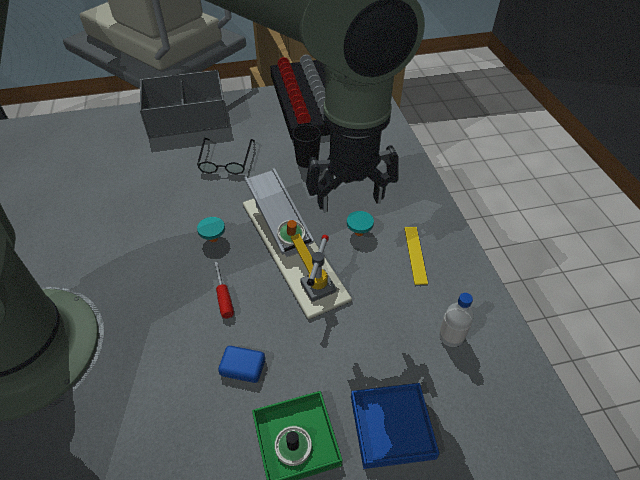

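The scene view shows the feeder in the middle: hub about (288,225), red cap (297,239), orange stub (341,252), blue tray (178,215) and green tray (231,187). In the side view these are hub (318,260), red cap (325,238), stub (291,228), blue tray (393,425) and green tray (297,437).

Candidates in the side view:
- **Orange stub** at (291,228), under the strap. This fits the description.
- **Turquoise dishes** at (211,228) and (360,222). These are look-alikes.
- **Black stub** at (292,438), in the green tray. This is the spare.

I'll confirm with a crop and measure.

```bash
cat > m.py <<'E'
from h import *
def pts(n,mask):
    im,d,ci=load(n); v,u=np.nonzero(mask&(d>0)); z=d[v,u]
    c=np.c_[(u-ci['cx'])/ci['fx']*z,(v-ci['cy'])/ci['fy']*z,z]
    return (c-ci['t'])@ci['R'],u,v
def seg(n,lo,hi,box):
    im=load(n)[0]; h=cv2.cvtColor(im,cv2.COLOR_RGB2HSV); m=cv2.inRange(h,np.array(lo),np.array(hi))>0
    b=np.zeros_like(m); b[box[1]:box[3],box[0]:box[2]]=1; return m&b
B={'scene':dict(jam=(325,235,360,275),tee=(265,195,310,262),blue=(135,185,218,242)),
   'side':dict(jam=(275,212,305,245),tee=(300,228,345,300),blue=(345,375,445,470))}
E
python3 - <<'E'
from m import *
for n in B:
    for k,lo,hi,b in(('orange',(5,140,80),(14,255,255),'jam'),('red',(0,150,60),(4,255,255),'tee'),('red2',(174,150,60),(180,255,255),'tee'),('blue',(105,120,30),(125,255,255),'blue')):
        p,u,v=pts(n,seg(n,lo,hi,B[n][b]))
        if len(p): print(n,k,len(p),'px',u.mean().round(1),v.mean().round(1),'med',np.median(p,0).round(4),'min',np.percentile(p,2,0).round(4),'max',np.percentile(p,98,0).round(4))
a=load('scene')[0][185:285,255:365]; b=load('side')[0][205:305,255:365]
cv2.imwrite('pics/c0.png',cv2.resize(np.vstack([np.hstack([a,b])]),None,fx=3.6,fy=3.6,interpolation=cv2.INTER_CUBIC)[...,::-1])
E
```

```text
scene orange 126 px 341.2 252.5 med [0.5459 0.1344 0.0774] min [0.5355 0.1218 0.0591] max [0.5514 0.1421 0.0883]
scene red 20 px 297.0 239.1 med [0.5973 0.0608 0.1068] min [0.5916 0.0566 0.103 ] max [0.6028 0.0645 0.1104]
scene blue 2135 px 176.7 215.5 med [ 0.6285 -0.2922  0.0062] min [ 5.672e-01 -3.501e-01  2.000e-04] max [ 0.7944 -0.1463  0.1292]
side orange 54 px 291.5 223.6 med [0.5416 0.1246 0.0856] min [0.5333 0.1158 0.0824] max [0.5489 0.1341 0.0883]
side red 20 px 324.7 236.6 med [0.5956 0.0557 0.1073] min [0.5899 0.0515 0.1014] max [0.5997 0.0606 0.1087]
side red2 1 px 327.0 239.0 med [0.5991 0.0525 0.1019] min [0.5991 0.0525 0.1019] max [0.5991 0.0525 0.1019]
side blue 5781 px 393.0 425.6 med [ 0.629  -0.2935  0.0036] min [ 5.667e-01 -3.544e-01  1.000e-04] max [ 0.6867 -0.2322  0.026 ]
```

View pics/c0.png

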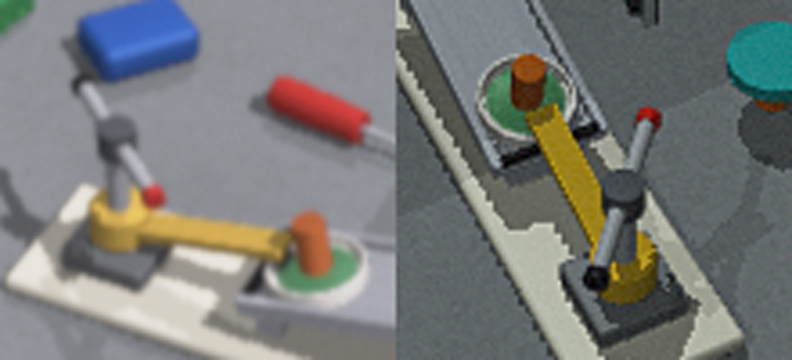

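The crop confirms it: the orange stub stands in a white-rimmed dish with the yellow strap's toe over its rim, and the turquoise dish is a separate object. Next I'll triangulate from both views and find the chute axis.

```bash
cat >> m.py <<'E'
def tri(ps):
    A=[];b=[]
    for n,(u,v) in ps.items():
        _,_,ci=load(n); P=np.c_[ci['R'],ci['t']]
        x=(u-ci['cx'])/ci['fx']; y=(v-ci['cy'])/ci['fy']
        for r in (x*P[2]-P[0],y*P[2]-P[1]): A.append(r[:3]);b.append(-r[3])
    s=np.linalg.lstsq(np.array(A),np.array(b),rcond=None); return s[0],s[1]**.5
E
python3 - <<'E'
from m import *
P=dict(hub=((287.5,221.1),(317.8,257.8)),red=((297.5,239.2),(325,237.5)),black=((277.2,208),(310.8,281.9)),stubtop=((341.1,246.7),(291.9,223.3)))
R={k:tri(dict(scene=a,side=b)) for k,(a,b) in P.items()}
for k in R: print(k,R[k][0].round(4),R[k][1].round(4))
r,b=R['red'][0],R['black'][0]; print('mid',(r+b)/2,'len',np.linalg.norm(r-b),'angle',np.arctan2(*(r-b)[[1,0]]))
# chute floor plane: depth points in both views near chute
for n,bx in(('side',(245,165,330,250)),('scene',(325,245,432,300))):
    im,d,ci=load(n); m=np.zeros(d.shape,bool); m[bx[1]:bx[3],bx[0]:bx[2]]=1
    p,u,v=pts(n,m); h=cv2.cvtColor(im,cv2.COLOR_RGB2HSV)[v,u]
    k=(h[:,1]<45)&(h[:,2]>90)&(p[:,2]>.045)&(p[:,2]<.11); p=p[k]
    # ransac plane with 12deg
    best=0;g=np.random.default_rng(0)
    for _ in range(1500):
        q=p[g.choice(len(p),3,False)];nn=np.cross(q[1]-q[0],q[2]-q[0]);l=np.linalg.norm(nn)
        if l<1e-5: continue
        nn/=l; nn*=np.sign(nn[2]); s=abs((p-q[0])@nn)<.002
        if abs(np.arccos(nn[2])-.209)<.08 and s.sum()>best: best=s.sum();I=s
    q=p[I];c=q.mean(0);nn=np.linalg.svd(q-c)[2][2];nn*=np.sign(nn[2])
    print(n,best,len(p),'c',c,'tilt',np.arccos(nn[2]),'uphill',np.arctan2(-nn[1],-nn[0]))
    hx=cv2.minAreaRect((q[:,:2]*1000).astype(np.float32)); print(hx)
# yellow strap
for n,bx in(('side',(285,225,345,300)),('scene',(270,230,335,265))):
    p,u,v=pts(n,seg(n,(18,130,80),(32,255,255),bx)); p=p[p[:,2]>.055]; c=p.mean(0);w=np.linalg.svd((p-c)[:,:2])[2][0];print('strap',n,c,np.arctan2(w[1],w[0]),np.percentile(p[:,2],[2,98]))
for n in B:
    p,u,v=pts(n,seg(n,(105,120,30),(125,255,255),B[n]['blue'])); k=(p[:,1]<-.2)&(p[:,2]<.035)
    print('blue',cv2.minAreaRect((p[k][:,:2]*1000).astype(np.float32)))
E
```

```text
hub [0.5685 0.0077 0.1066] [0.0025]
red [0.595  0.058  0.1023] [0.0021]
black [ 0.5445 -0.0422  0.1026] [0.0015]
stubtop [0.5411 0.128  0.0841] [0.0027]
mid [0.56977009 0.00790395 0.10244304] len 0.11219890687405087 angle 1.104130591669034
side 1096 2016 c [0.51694851 0.22801671 0.06481595] tilt 0.21110502098119613 uphill 1.7999037976886374
((519.9020385742188, 220.46144104003906), (67.79984283447266, 165.06036376953125), 15.799712181091309)
scene 1360 2460 c [0.51474684 0.23137239 0.06553475] tilt 0.21042174288128015 uphill 1.8398959636769645
((520.256591796875, 222.23927307128906), (73.9320297241211, 164.85682678222656), 13.207609176635742)
strap side [0.54925565 0.08913086 0.06035357] -1.4612180509223087 [0.05544303 0.0661407 ]
strap scene [0.55143568 0.09416944 0.05997202] 1.8425340634602327 [0.05510774 0.06522581]
blue ((638.2562255859375, -289.5801696777344), (126.8420181274414, 141.48342895507812), 85.18328094482422)
blue ((627.863525390625, -286.741943359375), (132.4743194580078, 120.1812973022461), 84.10002136230469)
```

Measured values:

| Quantity | Value |
|---|---|
| Hub | (0.569, 0.008), bar z 0.102 |
| Bar angle (to red end) | 1.10 |
| Chute uphill direction | 1.81 rad |
| Joint start | about 0.87 |
| Seat | about (0.538, 0.134) |

I'll write a row planner and go above the red arm.

```bash
cat > p.py <<'E'
import numpy as np, json
from scipy.spatial.transform import Rotation as Ro
from workcell import observe
def plan(wps, first=None, grip=1.0):
    """wps: list of (pos, Rotation), padded to 5; prints rows in cm/rad. first: cmd pose (None: measured)"""
    if first is None:
        s=observe(); first=(s['position'],Ro.from_euler('xyz',s['tool_rot']))
    cp,cR=first
    while len(wps)%5: wps=wps+[wps[-1]]
    for i in range(0,len(wps),5):
        rows=[]
        for p,R in wps[i:i+5]:
            d=cR.inv().apply(np.array(p)-cp)*100; w=(cR.inv()*R).as_rotvec()
            rows.append([round(x,2) for x in d]+[round(x,3) for x in w]+[grip])
        print(json.dumps(rows)); l=rows[-1]
        cp=cp+cR.apply(np.array(l[:3])/100); cR=cR*Ro.from_rotvec(l[3:6])
    return cp,cR
def down(yaw): return Ro.from_euler('xyz',[np.pi,0,yaw])
HUB=np.array([.569,.008])
def tee(th,z0=.1017,th0=1.104,r=.038,flip=0,dz=-.019):
    """tool pose pinching the bar end at world angle th"""
    return np.r_[HUB+r*np.array([np.cos(th),np.sin(th)]),0]
def line(a,b,ya,yb,n):
    return [(a+(b-a)*t,down(ya+(yb-ya)*t)) for t in np.linspace(0,1,n+1)[1:]]
E
python3 - <<'E'
from p import *
s=observe(); t=tee(1.104); t[2]=.16
plan(line(s['position'],t,1.571,1.104,4))
E
```

```text
[[1.05, -0.96, 1.77, -0.001, 0.0, 0.117, 1.0], [2.1, -1.93, 3.54, -0.001, 0.0, 0.233, 1.0], [3.15, -2.89, 5.31, -0.001, 0.0, 0.35, 1.0], [4.2, -3.86, 7.08, -0.001, 0.0, 0.467, 1.0], [4.2, -3.86, 7.08, -0.001, 0.0, 0.467, 1.0]]
```

play_rows([
  [1.05, -0.96, 1.77, 0, 0, 0.117, 1.0],
  [2.1, -1.93, 3.54, 0, 0, 0.233, 1.0],
  [3.15, -2.89, 5.31, 0, 0, 0.35, 1.0],
  [4.2, -3.86, 7.08, 0, 0, 0.467, 1.0],
  [4.2, -3.86, 7.08, 0, 0, 0.467, 1.0],
], squeeze=30)

```text
clock: 0.6
position: [0.5843, 0.0435, 0.1584]
tool_rot: [-3.138, 0.002, 1.103]
force: [0.4, 0.0, -0.3]
grip_width: 0.0855
finger_force: 0.0
```

```bash
python3 - <<'E'
from m import *
im,d,ci=grab('wrist'); cv2.imwrite('pics/w0.png',im[...,::-1])
s=observe(); print(s['position'],s['tool_rot'],s['qpos'])
R=np.array(ci['R']);t=np.array(ci['t'])
for n,X in dict(hubtop=[.569,.008,.1117],red=[.595,.058,.102],black=[.5445,-.0422,.102],seat=[.538,.134,.045],stubtop=[.541,.128,.084],pinch=[.5861,.0419,.107]).items():
    c=R@np.array(X)+t; print(n,ci['fx']*c[0]/c[2]+ci['cx'],ci['fy']*c[1]/c[2]+ci['cy'])
E
```

```text
[0.58563734 0.04256227 0.15977729] [-3.13992212e+00  1.29879589e-03  1.10671273e+00] [-0.21919155  0.54854034  0.06490841  1.77099287 -0.04593897  0.82563912
 -0.59663563]
hubtop 321.8885217991246 329.47578793226387
red 323.28240052621425 237.9602473894926
black 322.5386319542565 391.3518094237762
seat 202.52298562822085 156.24977424005596
stubtop 191.9542149536644 168.87577775749827
pinch 322.06089990916934 269.8729286998184
```

View pics/w0.png

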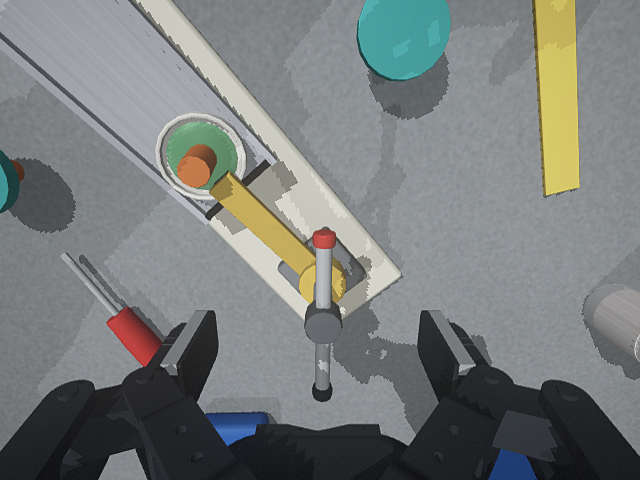

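The wrist view shows the hub at (323,323), red cap (324,238), black cap (322,391) and stub top (195,172). All are within a few pixels of my predictions, and the bar lies midway between the fingers. Descend and pinch.

```bash
python3 - <<'E'
from p import *
s=observe(); t=tee(1.104); t[2]=.084
c=plan(line(s['position'],t,1.107,1.104,3))
print('arc')
import pickle
arc=[]
for k in range(1,21):
    th=1.104+.135*k; p=tee(th); p[2]=.084+.00191*.135*k; arc.append((p,down(th)))
c=plan(arc,first=c,grip=-1.); pickle.dump((c[0],c[1].as_quat()),open('c.pkl','wb'))
E
```

```text
[[-0.01, 0.03, 2.53, -0.002, 0.001, 0.001, 1.0], [-0.02, 0.05, 5.05, -0.002, 0.001, 0.002, 1.0], [-0.03, 0.08, 7.58, -0.002, 0.001, 0.003, 1.0], [-0.03, 0.08, 7.58, -0.002, 0.001, 0.003, 1.0], [-0.03, 0.08, 7.58, -0.002, 0.001, 0.003, 1.0]]
arc
[[-0.03, -0.51, -0.03, 0.0, 0.0, -0.135, -1.0], [-0.13, -1.01, -0.05, 0.0, 0.0, -0.27, -1.0], [-0.3, -1.49, -0.08, 0.0, 0.0, -0.405, -1.0], [-0.54, -1.95, -0.11, 0.0, 0.0, -0.54, -1.0], [-0.83, -2.37, -0.13, 0.0, 0.0, -0.675, -1.0]]
[[-0.03, -0.51, -0.03, 0.0, 0.0, -0.135, -1.0], [-0.14, -1.01, -0.05, 0.0, 0.0, -0.27, -1.0], [-0.31, -1.5, -0.08, -0.0, 0.0, -0.405, -1.0], [-0.54, -1.95, -0.1, -0.0, 0.0, -0.54, -1.0], [-0.83, -2.38, -0.13, -0.0, 0.0, -0.675, -1.0]]
[[-0.04, -0.51, -0.03, -0.0, 0.0, -0.135, -1.0], [-0.14, -1.01, -0.05, -0.0, 0.0, -0.27, -1.0], [-0.31, -1.5, -0.08, -0.0, 0.0, -0.405, -1.0], [-0.55, -1.95, -0.1, -0.0, 0.0, -0.54, -1.0], [-0.84, -2.37, -0.13, -0.0, 0.0, -0.675, -1.0]]
[[-0.03, -0.51, -0.02, -0.0, 0.0, -0.135, -1.0], [-0.14, -1.01, -0.05, -0.0, 0.0, -0.27, -1.0], [-0.31, -1.5, -0.08, -0.0, 0.0, -0.405, -1.0], [-0.54, -1.95, -0.1, -0.0, 0.0, -0.54, -1.0], [-0.83, -2.38, -0.13, -0.0, 0.0, -0.675, -1.0]]
```

play_rows([
  [-0.01, 0.03, 2.5, 0, 0, 0, 1.0],
  [-0.02, 0.05, 5.0, 0, 0, 0, 1.0],
  [-0.03, 0.08, 7.58, 0, 0, 0.003, 1.0],
  [-0.03, 0.08, 7.58, 0, 0, 0.003, 1.0],
  [-0.03, 0.08, 7.58, 0, 0, 0.003, 1.0],
])

```text
clock: 1.15
position: [0.5877, 0.0408, 0.0856]
tool_rot: [3.141, -0.0, 1.102]
force: [-0.4, 0.9, -0.1]
grip_width: 0.0855
finger_force: 0.0
```

play_rows([
  [0, 0, 0, 0, 0, 0, -1],
  [0, 0, 0, 0, 0, 0, -1],
  [0, 0, 0, 0, 0, 0, -1],
  [0, 0, 0, 0, 0, 0, -1],
  [0, 0, 0, 0, 0, 0, -1],
], squeeze=30)

```text
clock: 1.65
position: [0.587, 0.0414, 0.0849]
tool_rot: [3.141, -0.0, 1.101]
force: [0.2, -0.1, -0.2]
grip_width: 0.0121
finger_force: 0.0
```

play_rows([
  [0, 0, 0, 0, 0, 0, -1],
  [0, 0, 0, 0, 0, 0, -1],
  [0, 0, 0, 0, 0, 0, -1],
  [0, 0, 0, 0, 0, 0, -1],
  [0, 0, 0, 0, 0, 0, -1],
])

```text
clock: 2.15
position: [0.5871, 0.0414, 0.0849]
tool_rot: [3.141, -0.0, 1.101]
force: [0.7, 0.7, 5.1]
grip_width: 0.009
finger_force: 29.3
```

play_rows([
  [-0.03, -0.51, -0.03, 0, 0, -0.135, -1],
  [-0.13, -1.01, -0.05, 0, 0, -0.27, -1],
  [-0.31, -1.5, -0.08, 0, 0, -0.405, -1],
  [-0.54, -1.95, -0.1, 0, 0, -0.54, -1],
  [-0.83, -2.37, -0.13, 0, 0, -0.675, -1],
])

```text
clock: 2.65
position: [0.5624, 0.0448, 0.0862]
tool_rot: [3.141, 0.0, 1.781]
force: [2.1, -2.0, 2.9]
grip_width: 0.0088
finger_force: 29.4
```

play_rows([
  [-0.03, -0.51, -0.03, 0, 0, -0.135, -1],
  [-0.14, -1.01, -0.05, 0, 0, -0.27, -1],
  [-0.31, -1.5, -0.08, 0, 0, -0.405, -1],
  [-0.54, -1.95, -0.1, 0, 0, -0.54, -1],
  [-0.83, -2.37, -0.13, 0, 0, -0.675, -1],
])

```text
clock: 3.15
position: [0.5408, 0.0319, 0.0875]
tool_rot: [3.141, 0.0, 2.457]
force: [2.3, 0.2, 1.9]
grip_width: 0.0087
finger_force: 29.3
```

play_rows([
  [-0.03, -0.51, -0.03, 0, 0, -0.135, -1],
  [-0.14, -1.01, -0.05, 0, 0, -0.27, -1],
  [-0.31, -1.5, -0.08, 0, 0, -0.405, -1],
  [-0.54, -1.95, -0.1, 0, 0, -0.54, -1],
  [-0.83, -2.37, -0.13, 0, 0, -0.675, -1],
])

```text
clock: 3.65
position: [0.5321, 0.0084, 0.0888]
tool_rot: [3.141, 0.001, 3.132]
force: [2.0, 2.1, 1.5]
grip_width: 0.009
finger_force: 29.3
```

```bash
python3 - <<'E'
from h import *
s=observe(); print(s['qpos'],s['moment'])
E
```

```text
[ 0.23333491  0.61995649 -0.4927839   1.94020199  0.44628913  0.68911548
  1.02852283] [ 0.50637563 -0.20894757 -0.07047695]
```

play_rows([
  [-0.03, -0.51, -0.03, 0, 0, -0.135, -1],
  [-0.14, -1.01, -0.05, 0, 0, -0.27, -1],
  [-0.31, -1.5, -0.08, 0, 0, -0.405, -1],
  [-0.54, -1.95, -0.1, 0, 0, -0.54, -1],
  [-0.83, -2.37, -0.13, 0, 0, -0.675, -1],
])

```text
clock: 4.15
position: [0.54, -0.0154, 0.0901]
tool_rot: [3.141, 0.001, -2.477]
force: [0.1, 3.4, 2.7]
grip_width: 0.0087
finger_force: 29.4
```

play_rows([
  [0, 0, 0, 0, 0, 0, 1],
  [0, 0, 0, 0, 0, 0, 1],
  [0, 0, 0, 0, 0, 0, 1],
  [0, 0, 0, 0, 0, 0, 1],
  [0, 0, 0, 0, 0, 0, 1],
])

```text
clock: 4.65
position: [0.5397, -0.0155, 0.0899]
tool_rot: [-3.141, -0.0, -2.483]
force: [-0.8, 0.3, -0.9]
grip_width: 0.08
finger_force: 0.0
```

```bash
python3 - <<'E'
from p import *
s=observe(); print(s['qpos'],s['position'],s['tool_rot'],s['grip_width'])
a=s['position']; th=s['tool_rot'][2]%(2*np.pi); print(th)
up=a+[0,0,.07]
be=np.r_[HUB+.038*np.array([np.cos(th-np.pi),np.sin(th-np.pi)]),up[2]]
b2=be-[0,0,.07]
c=plan(line(a,up,th,th,2)+line(up,be,th,th-np.pi,23)); 
print('down');plan(line(be,b2,th-np.pi,th-np.pi,3),first=c)
E
```

```text
[ 0.39310212  0.66729043 -0.66191549  1.91289974  0.5836677   0.76223167
  1.62742164] [ 0.53972567 -0.01546595  0.08992873] [-3.14145186e+00 -1.42853747e-04 -2.48318177e+00] 0.08004353471277253
3.8000035360553386
[[0.0, -0.0, -3.5, -0.0, -0.0, 0.0, 1.0], [0.0, -0.0, -7.0, -0.0, -0.0, 0.0, 1.0], [-0.33, 0.0, -7.0, -0.0, -0.0, 0.137, 1.0], [-0.66, 0.0, -7.0, -0.0, -0.0, 0.273, 1.0], [-0.98, 0.01, -7.0, -0.0, -0.0, 0.41, 1.0]]
[[-0.3, 0.13, -0.0, -0.0, -0.0, 0.136, 1.0], [-0.6, 0.27, -0.0, -0.0, -0.0, 0.273, 1.0], [-0.9, 0.4, -0.0, -0.0, -0.0, 0.41, 1.0], [-1.2, 0.53, -0.0, -0.0, -0.0, 0.546, 1.0], [-1.5, 0.67, -0.0, -0.0, -0.0, 0.683, 1.0]]
[[-0.15, 0.29, -0.0, -0.0, 0.0, 0.136, 1.0], [-0.3, 0.59, -0.0, -0.0, 0.0, 0.273, 1.0], [-0.45, 0.88, -0.0, -0.0, 0.0, 0.41, 1.0], [-0.6, 1.17, -0.0, -0.0, 0.0, 0.546, 1.0], [-0.75, 1.46, -0.0, -0.0, 0.0, 0.683, 1.0]]
[[0.07, 0.32, -0.0, -0.0, 0.0, 0.136, 1.0], [0.14, 0.64, -0.0, -0.0, 0.0, 0.273, 1.0], [0.21, 0.96, -0.0, -0.0, 0.0, 0.409, 1.0], [0.28, 1.29, -0.0, -0.0, 0.0, 0.546, 1.0], [0.35, 1.61, -0.0, -0.0, 0.0, 0.683, 1.0]]
[[0.26, 0.2, -0.0, 0.0, 0.0, 0.136, 1.0], [0.51, 0.41, -0.0, 0.0, 0.0, 0.273, 1.0], [0.77, 0.61, -0.0, 0.0, 0.0, 0.409, 1.0], [1.03, 0.82, -0.0, 0.0, 0.0, 0.546, 1.0], [1.28, 1.02, -0.0, 0.0, 0.0, 0.683, 1.0]]
down
[[0.0, -0.0, 2.33, 0.0, 0.0, -0.0, 1.0], [0.0, -0.0, 4.67, 0.0, 0.0, -0.0, 1.0], [0.0, -0.0, 7.0, 0.0, 0.0, -0.0, 1.0], [0.0, -0.0, 7.0, 0.0, 0.0, -0.0, 1.0], [0.0, -0.0, 7.0, 0.0, 0.0, -0.0, 1.0]]
```

play_rows([
  [0, 0, -3.5, 0, 0, 0, 1],
  [0, 0, -7.0, 0, 0, 0, 1],
  [-0.33, 0, -7.0, 0, 0, 0.137, 1],
  [-0.66, 0, -7.0, 0, 0, 0.273, 1],
  [-0.98, 0.01, -7.0, 0, 0, 0.41, 1],
])

```text
clock: 5.15
position: [0.5476, -0.0096, 0.1602]
tool_rot: [-3.141, 0.0, -2.899]
force: [-0.2, -0.2, -0.0]
grip_width: 0.0853
finger_force: 0.0
```

play_rows([
  [-0.3, 0.13, 0, 0, 0, 0.136, 1],
  [-0.6, 0.27, 0, 0, 0, 0.273, 1],
  [-0.9, 0.4, 0, 0, 0, 0.41, 1],
  [-1.2, 0.53, 0, 0, 0, 0.546, 1],
  [-1.5, 0.67, 0, 0, 0, 0.683, 1],
])

```text
clock: 5.65
position: [0.5604, 0.0009, 0.1599]
tool_rot: [3.142, 0.0, 2.702]
force: [-0.4, -0.2, -0.2]
grip_width: 0.0851
finger_force: 0.0
```

play_rows([
  [-0.15, 0.29, 0, 0, 0, 0.136, 1],
  [-0.3, 0.59, 0, 0, 0, 0.273, 1],
  [-0.45, 0.88, 0, 0, 0, 0.41, 1],
  [-0.6, 1.17, 0, 0, 0, 0.546, 1],
  [-0.75, 1.46, 0, 0, 0, 0.683, 1],
])

```text
clock: 6.15
position: [0.5734, 0.011, 0.16]
tool_rot: [3.141, 0.0, 2.019]
force: [1.0, 0.0, -1.1]
grip_width: 0.0855
finger_force: 0.0
```

play_rows([
  [0.07, 0.32, 0, 0, 0, 0.136, 1],
  [0.14, 0.64, 0, 0, 0, 0.273, 1],
  [0.21, 0.96, 0, 0, 0, 0.409, 1],
  [0.28, 1.29, 0, 0, 0, 0.546, 1],
  [0.35, 1.61, 0, 0, 0, 0.683, 1],
])

```text
clock: 6.65
position: [0.5863, 0.0213, 0.16]
tool_rot: [3.141, -0.0, 1.336]
force: [-0.1, 0.4, -0.5]
grip_width: 0.0853
finger_force: 0.0
```

play_rows([
  [0.26, 0.2, 0, 0, 0, 0.136, 1],
  [0.51, 0.41, 0, 0, 0, 0.273, 1],
  [0.77, 0.61, 0, 0, 0, 0.409, 1],
  [1.03, 0.82, 0, 0, 0, 0.546, 1],
  [1.28, 1.02, 0, 0, 0, 0.683, 1],
])

```text
clock: 7.15
position: [0.5991, 0.0314, 0.1599]
tool_rot: [-3.142, -0.0, 0.653]
force: [0.1, 1.2, 0.4]
grip_width: 0.0854
finger_force: 0.0
```

```bash
python3 - <<'E'
from m import *
s=observe(); print(s['clock'],s['position'],s['tool_rot'],s['qpos'])
im,d,ci=grab('wrist'); cv2.imwrite('pics/w1.png',im[...,::-1])
E
```

```text
7.15 [0.59911656 0.03144561 0.15994765] [-3.14155575e+00 -1.46949917e-04  6.52672794e-01] [-0.201428    0.56584426  0.07247532  1.73854463 -0.05234752  0.83896417
 -1.0233479 ]
```

View pics/w1.png

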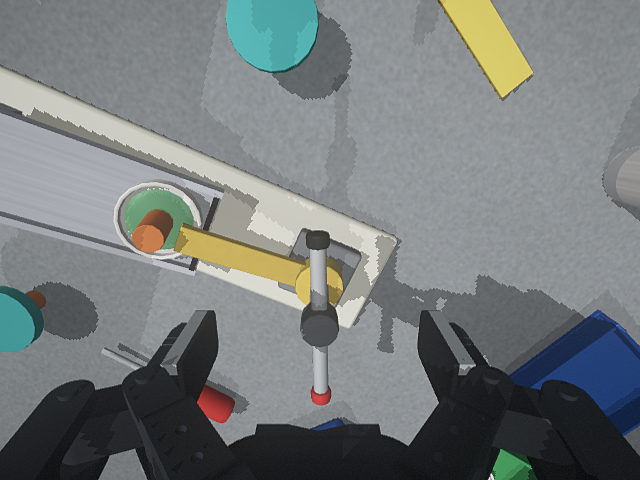

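The wrist view shows the black cap at (317,240), hub (320,325) and red cap (321,395), centred between the fingers. The carrier, at about (157,220), is still in place. Descend, pinch the black arm and turn on.

play_rows([
  [0, 0, 2.3, 0, 0, 0, 1],
  [0, 0, 4.6, 0, 0, 0, 1],
  [0, 0, 7.0, 0, 0, 0, 1],
  [0, 0, 7.0, 0, 0, 0, -1],
  [0, 0, 7.0, 0, 0, 0, -1],
])

```text
clock: 7.7
position: [0.5991, 0.0311, 0.0903]
tool_rot: [-3.141, 0.0, 0.66]
force: [-0.1, 0.1, -0.1]
grip_width: 0.0591
finger_force: 0.0
```

play_rows([
  [0, 0, 0, 0, 0, 0, -1],
  [0, 0, 0, 0, 0, 0, -1],
  [0, 0, 0, 0, 0, 0, -1],
  [0, 0, 0, 0, 0, 0, -1],
  [0, 0, 0, 0, 0, 0, -1],
])

```text
clock: 8.2
position: [0.5995, 0.0312, 0.0906]
tool_rot: [3.141, -0.001, 0.659]
force: [-0.3, -0.4, 8.3]
grip_width: 0.0087
finger_force: 29.3
```

play_rows([
  [-0.03, -0.51, -0.03, 0, 0, -0.135, -1],
  [-0.14, -1.01, -0.05, 0, 0, -0.27, -1],
  [-0.31, -1.5, -0.08, 0, 0, -0.405, -1],
  [-0.54, -1.95, -0.1, 0, 0, -0.54, -1],
  [-0.83, -2.37, -0.13, 0, 0, -0.675, -1],
])

```text
clock: 8.7
position: [0.5787, 0.0445, 0.092]
tool_rot: [3.14, -0.0, 1.339]
force: [1.5, -4.1, 3.9]
grip_width: 0.0085
finger_force: 29.3
```

play_rows([
  [-0.03, -0.51, -0.03, 0, 0, -0.135, -1],
  [-0.14, -1.01, -0.05, 0, 0, -0.27, -1],
  [-0.31, -1.5, -0.08, 0, 0, -0.405, -1],
  [-0.54, -1.95, -0.1, 0, 0, -0.54, -1],
  [-0.83, -2.37, -0.13, 0, 0, -0.675, -1],
])

```text
clock: 9.2
position: [0.5538, 0.0419, 0.0932]
tool_rot: [3.14, 0.001, 2.014]
force: [4.8, -3.7, 2.1]
grip_width: 0.0088
finger_force: 29.3
```

play_rows([
  [-0.03, -0.51, -0.03, 0, 0, -0.135, -1],
  [-0.14, -1.01, -0.05, 0, 0, -0.27, -1],
  [-0.31, -1.5, -0.08, 0, 0, -0.405, -1],
  [-0.54, -1.95, -0.1, 0, 0, -0.54, -1],
  [-0.83, -2.37, -0.13, 0, 0, -0.675, -1],
])

```text
clock: 9.7
position: [0.536, 0.0244, 0.0946]
tool_rot: [3.141, 0.002, 2.689]
force: [5.2, -1.4, 2.5]
grip_width: 0.0088
finger_force: 29.3
```

play_rows([
  [-0.03, -0.51, -0.03, 0, 0, -0.135, -1],
  [-0.14, -1.01, -0.05, 0, 0, -0.27, -1],
  [-0.31, -1.5, -0.08, 0, 0, -0.405, -1],
  [-0.54, -1.95, -0.1, 0, 0, -0.54, -1],
  [-0.8, -2.32, -0.12, 0, 0, -0.66, -1],
])

```text
clock: 10.2
position: [0.5329, 0.0002, 0.0957]
tool_rot: [-3.141, 0.002, -2.934]
force: [3.5, 1.2, 5.1]
grip_width: 0.0086
finger_force: 29.6
```

```bash
python3 - <<'E'
from h import *
s=observe(); print(s['moment'],s['force'],s['qpos'])
E
```

```text
[ 0.33612315 -0.45978563 -0.15400171] [3.51535996 1.18215699 5.10314521] [ 0.36145552  0.64524445 -0.6541404   1.9303336   0.56439614  0.75381471
  1.15837662]
```

Joint estimate is about 6.25, so the strap is about 11.9 mm up. Release, lift and go above the carrier along the chute normal.

play_rows([
  [0, 0, 0, 0, 0, 0, 1],
  [0, 0, 0, 0, 0, 0, 1],
  [0, 0, 0, 0, 0, 0, 1],
  [0, 0, 0, 0, 0, 0, 1],
  [0, 0, 0, 0, 0, 0, 1],
])

```text
clock: 10.7
position: [0.5319, 0.0006, 0.095]
tool_rot: [-3.141, -0.0, -2.94]
force: [0.8, 0.3, -0.5]
grip_width: 0.0799
finger_force: 0.0
```

```bash
cat >> p.py <<'E'
A=1.81; U=np.array([np.cos(A),np.sin(A),0]); UP=U*np.cos(.209)+[0,0,np.sin(.209)]
N=np.array([0,0,np.cos(.209)])-U*np.sin(.209)
# tool z=-N, tool x = uphill along slope (yaw=A)
def chR():
    z=-N; x=UP; return Ro.from_matrix(np.c_[x,np.cross(z,x),z])
from scipy.spatial.transform import Slerp
def path(a,Ra,b,Rb,n):
    S=Slerp([0,1],Ro.concatenate([Ra,Rb])); return [(a+(b-a)*t,S(t)) for t in np.linspace(0,1,n+1)[1:]]
E
python3 - <<'E'
from p import *
s=observe(); a=s['position'];Ra=Ro.from_euler('xyz',s['tool_rot']); print(a,s['tool_rot'],s['grip_width'])
up=a+[0,0,.075]
top=np.array([.5407,.127,.0855]); b=top+N*.08
print(chR().as_euler('xyz'),b)
plan([(a+(up-a)*.5,Ra),(up,Ra)]+path(up,Ra,b,chR(),13))
E
```

```text
[0.53194794 0.00056825 0.095008  ] [-3.14146427e+00 -7.76347355e-05 -2.93989060e+00] 0.07988035673182665
[-3.14159265 -0.209       1.81      ] [0.54463268 0.11087407 0.16375911]
[[0.0, -0.0, -3.75, 0.0, 0.0, 0.0, 1.0], [0.0, -0.0, -7.5, 0.0, 0.0, 0.0, 1.0], [-0.27, 0.81, -7.45, -0.012, 0.013, 0.117, 1.0], [-0.53, 1.62, -7.4, -0.025, 0.026, 0.235, 1.0], [-0.8, 2.43, -7.36, -0.037, 0.038, 0.352, 1.0]]
[[0.03, 0.85, 0.08, -0.012, 0.013, 0.118, 1.0], [0.06, 1.71, 0.15, -0.025, 0.026, 0.235, 1.0], [0.09, 2.56, 0.23, -0.037, 0.039, 0.353, 1.0], [0.12, 3.41, 0.3, -0.049, 0.052, 0.47, 1.0], [0.14, 4.26, 0.38, -0.062, 0.064, 0.588, 1.0]]
[[0.49, 0.69, 0.14, -0.012, 0.013, 0.117, 1.0], [0.98, 1.38, 0.28, -0.024, 0.026, 0.235, 1.0], [1.47, 2.06, 0.42, -0.036, 0.038, 0.352, 1.0], [1.96, 2.75, 0.56, -0.049, 0.051, 0.47, 1.0], [2.44, 3.44, 0.7, -0.061, 0.064, 0.587, 1.0]]
```

play_rows([
  [0, 0, -3.75, 0, 0, 0, 1],
  [0, 0, -7.5, 0, 0, 0, 1],
  [-0.27, 0.81, -7.45, -0.012, 0.013, 0.117, 1],
  [-0.53, 1.62, -7.4, -0.025, 0.026, 0.235, 1],
  [-0.8, 2.43, -7.36, -0.037, 0.038, 0.352, 1],
])

```text
clock: 11.2
position: [0.535, 0.026, 0.1689]
tool_rot: [3.112, -0.044, 2.987]
force: [-0.8, -1.5, -0.1]
grip_width: 0.0854
finger_force: 0.0
```

play_rows([
  [0.03, 0.85, 0.08, -0.012, 0.013, 0.118, 1],
  [0.06, 1.71, 0.15, -0.025, 0.026, 0.235, 1],
  [0.09, 2.56, 0.23, -0.037, 0.039, 0.353, 1],
  [0.12, 3.41, 0.3, -0.049, 0.052, 0.47, 1],
  [0.14, 4.26, 0.38, -0.062, 0.064, 0.588, 1],
])

```text
clock: 11.7
position: [0.5398, 0.0687, 0.1661]
tool_rot: [3.101, -0.132, 2.4]
force: [0.5, 0.3, -0.7]
grip_width: 0.0853
finger_force: 0.0
```

play_rows([
  [0.49, 0.69, 0.14, -0.012, 0.013, 0.117, 1],
  [0.98, 1.38, 0.28, -0.024, 0.026, 0.235, 1],
  [1.47, 2.06, 0.42, -0.036, 0.038, 0.352, 1],
  [1.96, 2.75, 0.56, -0.049, 0.051, 0.47, 1],
  [2.44, 3.44, 0.7, -0.061, 0.064, 0.587, 1],
])

```text
clock: 12.2
position: [0.5446, 0.1111, 0.1637]
tool_rot: [-3.141, -0.21, 1.805]
force: [-0.6, 0.0, 0.5]
grip_width: 0.0855
finger_force: 0.0
```

```bash
python3 - <<'E'
from m import *
from p import N,UP,chR
s=observe(); print(s['clock'],s['position'],s['tool_rot'],s['qpos'])
im,d,ci=grab('wrist'); grab('side'); grab('scene')
im2=im.copy()
R=ci['R'];t=ci['t']
for X in ([.5407,.127,.0855],[.569,.008,.1237]):
    c=np.array(R)@np.array(X)+t; u=(int(ci['fx']*c[0]/c[2]+ci['cx']),int(ci['fy']*c[1]/c[2]+ci['cy'])); print(u); cv2.drawMarker(im2,u,(0,0,255),0,12)
cv2.imwrite('pics/w2.png',im2[...,::-1])
for n,b in(('wrist',(0,0,640,480)),('scene',B['scene']['jam']),('side',B['side']['jam'])):
    p,u,v=pts(n,seg(n,(5,140,80),(14,255,255),b))
    h=p@N; k=h>np.percentile(h,95)-.003
    print(n,len(p),'topface',k.sum(),p[k].mean(0),'mid',(p[k].min(0)+p[k].max(0))/2,u[k].mean(),v[k].mean())
for n,bx in(('side',(285,215,345,300)),('scene',(270,225,335,265))):
    p,u,v=pts(n,seg(n,(18,130,80),(32,255,255),bx)); p=p[p[:,2]>.055]; 
    if len(p): print('strap',n,len(p),np.percentile(p[:,2],[2,50,98]))
E
```

```text
12.2 [0.5446147  0.11107103 0.16372308] [-3.14083397 -0.20968166  1.80532995] [ 0.13496976  0.54630708 -0.4444167   1.82053428  0.02140967  0.81635609
 -0.03116869]
(317, 252)
(317, 462)
wrist 922 topface 624 [0.54100046 0.12671765 0.08571814] mid [0.54112124 0.12661481 0.08545366] 317.7371794871795 253.25641025641025
scene 129 topface 43 [0.54332327 0.12845595 0.08539702] mid [0.543746   0.12751602 0.08519477] 339.8139534883721 247.32558139534885
side 57 topface 33 [0.54161697 0.12462507 0.08620889] mid [0.54169141 0.1248445  0.08625898] 291.6060606060606 223.27272727272728
strap side 493 [0.05612108 0.06269729 0.07471278]
strap scene 380 [0.05565294 0.06257295 0.07387095]
```

View pics/w2.png

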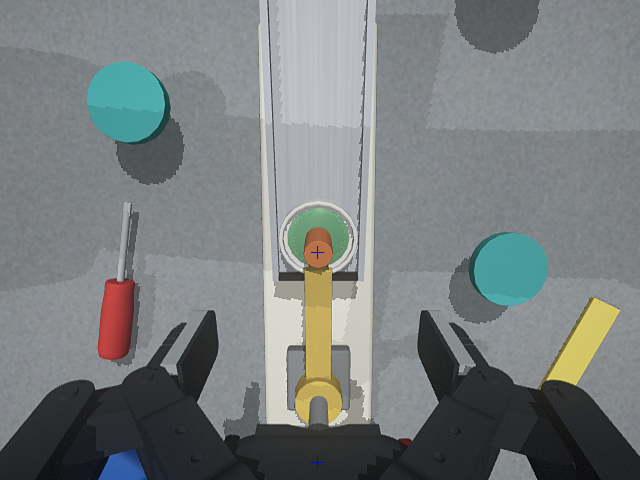

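The wrist view shows the chute running straight up the image, the stub top at (317,252) right under my prediction, the strap toe just over the lower rim at (317,268), and clear fingers on both sides. Descend and grip, with a red-cap check first.

```bash
python3 - <<'E'
from m import *
from p import *
for n,b in(('side',(285,225,345,310)),('scene',(265,190,320,262))):
    for lo,hi in(((0,150,60),(4,255,255)),):
        p,u,v=pts(n,seg(n,lo,hi,b))
        if len(p): print(n,len(p),p.mean(0),p[:,2].max(),u.mean(),v.mean())
p,u,v=pts('wrist',seg('wrist',(18,130,60),(34,255,255),(290,262,345,350))); print('strap end',(p@N)[v<275].max()-np.r_[HUB+.13*U[:2],.045]@N)
top=np.array([.541,.1267,.0857]); s=observe();a=s['position'];Ra=Ro.from_euler('xyz',s['tool_rot'])
c=plan(path(a,Ra,top-.026*N,chR(),3)); print(c[0])
E
```

```text
side 13 [0.61535738 0.02575013 0.11248706] 0.11940152510041663 339.0 244.15384615384616
scene 16 [0.62617295 0.02272585 0.11643485] 0.12008372247972189 273.125 234.6875
strap end 0.03496478048762769
[[-0.01, 0.02, 3.52, -0.0, 0.0, 0.001, 1.0], [-0.02, 0.03, 7.05, -0.0, 0.0, 0.002, 1.0], [-0.03, 0.05, 10.57, -0.001, 0.0, 0.004, 1.0], [-0.03, 0.05, 10.57, -0.001, 0.0, 0.004, 1.0], [-0.03, 0.05, 10.57, -0.001, 0.0, 0.004, 1.0]]
[0.53973453 0.13195363 0.06029534]
```

play_rows([
  [-0.01, 0.02, 3.5, 0, 0, 0, 1],
  [-0.02, 0.03, 7.0, 0, 0, 0, 1],
  [-0.03, 0.05, 10.6, 0, 0, 0.004, 1],
  [-0.03, 0.05, 10.6, 0, 0, 0.004, 1],
  [-0.03, 0.05, 10.6, 0, 0, 0.004, 1],
])

```text
clock: 12.85
position: [0.54, 0.1316, 0.0606]
tool_rot: [-3.14, -0.209, 1.809]
force: [-0.0, -0.5, 0.4]
grip_width: 0.0853
finger_force: 0.0
```

play_rows([
  [0, 0, 0, 0, 0, 0, -1],
  [0, 0, 0, 0, 0, 0, -1],
  [0, 0, 0, 0, 0, 0, -1],
  [0, 0, 0, 0, 0, 0, -1],
  [0, 0, 0, 0, 0, 0, -1],
], squeeze=30)

```text
clock: 13.35
position: [0.5402, 0.1317, 0.0605]
tool_rot: [-3.141, -0.209, 1.807]
force: [-3.2, -2.7, 8.7]
grip_width: 0.0187
finger_force: 29.0
```

play_rows([
  [0, 0, 0, 0, 0, 0, -1],
  [0, 0, 0, 0, 0, 0, -1],
  [0, 0, 0, 0, 0, 0, -1],
  [0, 0, 0, 0, 0, 0, -1],
  [0, 0, 0, 0, 0, 0, -1],
])

```text
clock: 13.85
position: [0.5402, 0.1317, 0.0606]
tool_rot: [-3.141, -0.209, 1.807]
force: [-1.4, -2.5, 10.4]
grip_width: 0.0189
finger_force: 29.0
```

play_rows([
  [0.4, 0, 0, 0, 0, 0, -1],
  [0.8, 0, 0, 0, 0, 0, -1],
  [1.2, 0, 0, 0, 0, 0, -1],
  [1.6, 0, 0, 0, 0, 0, -1],
  [2.0, 0, 0, 0, 0, 0, -1],
])

```text
clock: 14.35
position: [0.5361, 0.1501, 0.0646]
tool_rot: [3.141, -0.208, 1.806]
force: [1.7, -5.8, 5.9]
grip_width: 0.0192
finger_force: 29.1
```

play_rows([
  [0.3, 0, 0, 0, 0, 0, -1],
  [0.6, 0, 0, 0, 0, 0, -1],
  [0.9, 0, 0, 0, 0, 0, -1],
  [0.9, 0, 0, 0, 0, 0, -1],
  [0.9, 0, 0, 0, 0, 0, -1],
])

```text
clock: 14.85
position: [0.534, 0.1592, 0.0666]
tool_rot: [3.141, -0.209, 1.807]
force: [0.5, -3.1, 6.8]
grip_width: 0.0189
finger_force: 29.2
```

```bash
python3 - <<'E'
from m import *
grab('side');grab('scene'); im,d,ci=grab('wrist')
a=load('scene')[0][190:290,255:405]; b=load('side')[0][170:270,240:390]
cv2.imwrite('pics/c1.png',np.vstack([cv2.resize(np.hstack([a,b]),(780,260)),cv2.resize(im,(440,330)) if 0 else cv2.copyMakeBorder(cv2.resize(im,(440,330)),0,0,0,340,0)])[...,::-1])
# blue tray estimate: floor pixels from side view earlier walls
for n,bx in(('side',(345,375,445,470)),('scene',(135,185,218,242))):
    p,u,v=pts(n,seg(n,(100,110,25),(128,255,255),bx)); k=(p[:,1]<-.2)&(p[:,2]>.02)&(p[:,2]<.032); q=p[k]
    print(n,k.sum(),cv2.minAreaRect((q[:,:2]*1000).astype(np.float32)),np.percentile(q,1,0),np.percentile(q,99,0))
E
```

```text
side 849 ((627.750244140625, -292.29095458984375), (121.32102966308594, 120.70780181884766), 84.07344055175781) [ 0.56338995 -0.35640056  0.02012589] [ 0.69022884 -0.22917831  0.02788583]
scene 396 ((627.3229370117188, -290.0238037109375), (127.69119262695312, 121.8560791015625), 84.14669799804688) [ 0.56531365 -0.35220475  0.02018903] [ 0.69172593 -0.22438533  0.02830908]
```

View pics/c1.png

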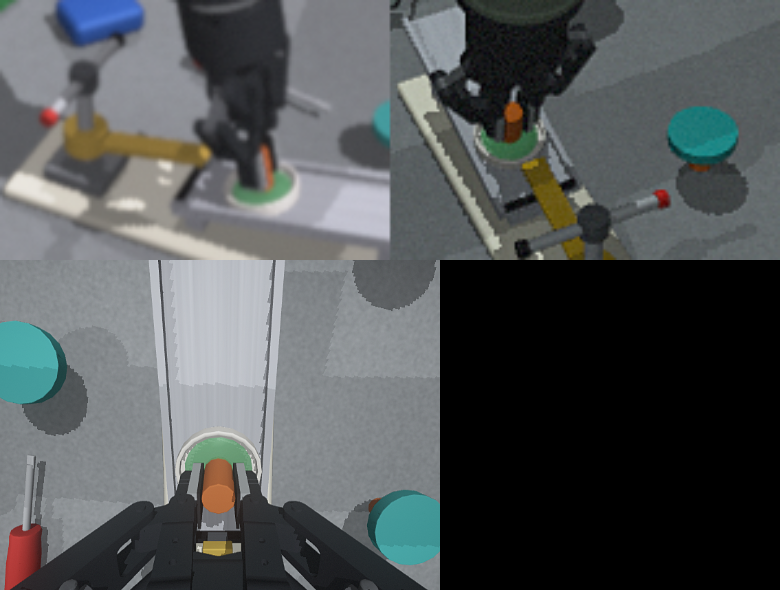

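The carrier is out from under the strap: the dish is clear of the strap end in all three views, the stub is held at (217,487) in the wrist part, and the strap is up with the bar square to the chute. Tray centre is about (0.6275, -0.291) at 84°. Lift, carry and level.

```bash
python3 - <<'E'
from p import *
s=observe(); a=s['position'];Ra=Ro.from_euler('xyz',s['tool_rot'])
b=a+.04*N; c=b+[0,0,.14]; R2=down(1.466)
t=np.array([.6275,-.291,c[2]]); e=t.copy(); e[2]=.05
print(c[2])
w=path(a,Ra,b,Ra,2)+path(b,Ra,c,Ra,3)+path(c,Ra,t,R2,15)+path(t,R2,e,R2,5)
plan(w,grip=-1)
E
```

```text
0.2457163156992445
[[-0.0, 0.0, -2.0, -0.0, 0.0, 0.0, -1], [-0.0, 0.0, -4.0, -0.0, 0.0, 0.0, -1], [0.97, 0.01, -8.57, -0.0, 0.0, 0.0, -1], [1.93, 0.01, -13.13, -0.0, 0.0, 0.0, -1], [2.9, 0.01, -17.7, -0.0, 0.0, 0.0, -1]]
[[-2.94, -0.1, -0.62, -0.002, -0.014, 0.023, -1], [-5.89, -0.19, -1.24, -0.005, -0.028, 0.045, -1], [-8.83, -0.28, -1.87, -0.007, -0.041, 0.068, -1], [-11.77, -0.38, -2.49, -0.009, -0.055, 0.09, -1], [-14.72, -0.47, -3.11, -0.012, -0.069, 0.113, -1]]
[[-2.97, 0.24, -0.42, -0.002, -0.014, 0.023, -1], [-5.94, 0.49, -0.84, -0.004, -0.028, 0.045, -1], [-8.91, 0.74, -1.26, -0.007, -0.041, 0.068, -1], [-11.88, 0.98, -1.68, -0.009, -0.055, 0.091, -1], [-14.85, 1.23, -2.1, -0.011, -0.069, 0.113, -1]]
[[-2.94, 0.58, -0.21, -0.003, -0.014, 0.023, -1], [-5.89, 1.17, -0.41, -0.005, -0.027, 0.045, -1], [-8.83, 1.75, -0.62, -0.007, -0.041, 0.068, -1], [-11.78, 2.34, -0.83, -0.01, -0.055, 0.091, -1], [-14.73, 2.92, -1.04, -0.012, -0.069, 0.113, -1]]
[[0.01, 0.0, 3.91, -0.0, 0.0, 0.0, -1], [0.01, 0.0, 7.83, -0.0, 0.0, 0.0, -1], [0.01, 0.0, 11.74, -0.0, 0.0, 0.0, -1], [0.01, 0.0, 15.65, -0.0, 0.0, 0.0, -1], [0.01, 0.0, 19.57, -0.0, 0.0, 0.0, -1]]
```

play_rows([
  [0, 0, -2.0, 0, 0, 0, -1],
  [0, 0, -4.0, 0, 0, 0, -1],
  [0.97, 0.01, -8.5, 0, 0, 0, -1],
  [1.93, 0.01, -13.1, 0, 0, 0, -1],
  [2.9, 0.01, -17.7, 0, 0, 0, -1],
])

```text
clock: 15.5
position: [0.5351, 0.1512, 0.2471]
tool_rot: [-3.14, -0.209, 1.807]
force: [1.0, -1.1, -1.2]
grip_width: 0.0188
finger_force: 29.6
```

play_rows([
  [-2.94, -0.1, -0.62, -0.002, -0.014, 0.023, -1],
  [-5.89, -0.19, -1.24, -0.005, -0.028, 0.045, -1],
  [-8.83, -0.28, -1.87, -0.007, -0.041, 0.068, -1],
  [-11.77, -0.38, -2.49, -0.009, -0.055, 0.09, -1],
  [-14.72, -0.47, -3.11, -0.012, -0.069, 0.113, -1],
])

```text
clock: 16.0
position: [0.5664, 0.0021, 0.2451]
tool_rot: [-3.133, -0.139, 1.691]
force: [1.1, 0.2, -0.6]
grip_width: 0.019
finger_force: 29.7
```

play_rows([
  [-2.97, 0.24, -0.42, -0.002, -0.014, 0.023, -1],
  [-5.94, 0.49, -0.84, -0.004, -0.028, 0.045, -1],
  [-8.91, 0.74, -1.26, -0.007, -0.041, 0.068, -1],
  [-11.88, 0.98, -1.68, -0.009, -0.055, 0.091, -1],
  [-14.85, 1.23, -2.1, -0.011, -0.069, 0.113, -1],
])

```text
clock: 16.5
position: [0.5971, -0.1459, 0.245]
tool_rot: [-3.132, -0.068, 1.577]
force: [0.2, 0.3, -1.1]
grip_width: 0.0189
finger_force: 29.7
```

play_rows([
  [-2.94, 0.58, -0.21, -0.003, -0.014, 0.023, -1],
  [-5.89, 1.17, -0.41, -0.005, -0.027, 0.045, -1],
  [-8.83, 1.75, -0.62, -0.007, -0.041, 0.068, -1],
  [-11.78, 2.34, -0.83, -0.01, -0.055, 0.091, -1],
  [-14.73, 2.92, -1.04, -0.012, -0.069, 0.113, -1],
])

```text
clock: 17.0
position: [0.6273, -0.2934, 0.2448]
tool_rot: [-3.14, 0.002, 1.465]
force: [-0.4, -0.2, -0.4]
grip_width: 0.0186
finger_force: 29.7
```

```bash
python3 - <<'E'
from m import *
from p import *
s=observe(); print(s['position'],s['tool_rot'],s['qpos'],s['grip_width'])
for n in('side','scene','wrist'): grab(n)
a=load('scene')[0][100:260,100:320]; b=load('side')[0][300:480,250:497]; w=load('wrist')[0]
cv2.imwrite('pics/c2.png',np.vstack([np.hstack([cv2.resize(a,(396,288)),cv2.resize(b,(396,288))]),cv2.copyMakeBorder(cv2.resize(w,(416,312)),0,0,0,376,0)])[...,::-1])
E
```

```text
[ 0.62733173 -0.293374    0.24480945] [-3.14004266e+00  1.54377934e-03  1.46479605e+00] [ 0.46682496  0.62759856 -0.19365869  1.37663545  0.12610051  1.15049291
  0.1515721 ] 0.018614505684577957
```

View pics/c2.png

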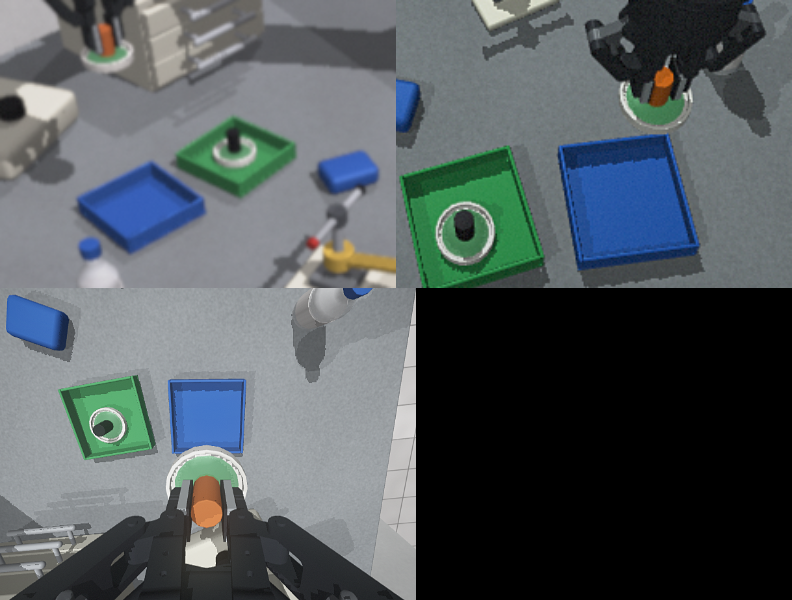

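The carrier is held level over the blue tray, which is empty and square to the gripper in the wrist part at (207,415). The green tray beside it still holds the black stub. Descend.

play_rows([
  [0.1, 0, 4.0, 0, 0, 0, -1],
  [0.2, 0, 8.0, 0, 0, 0, -1],
  [0.2, 0, 12.0, 0, 0, 0, -1],
  [0.2, 0, 16.0, 0, 0, 0, -1],
  [0.2, 0, 19.5, 0, 0, 0, -1],
])

```text
clock: 17.65
position: [0.6269, -0.2884, 0.048]
tool_rot: [-3.139, -0.0, 1.467]
force: [0.8, -0.4, -1.0]
grip_width: 0.019
finger_force: 29.7
```

play_rows([
  [0, 0, 0.8, 0, 0, 0, -1],
  [0, 0, 1.6, 0, 0, 0, -1],
  [0, 0, 2.2, 0, 0, 0, -1],
  [0, 0, 2.5, 0, 0, 0, -1],
  [0, 0, 2.6, 0, 0, 0, -1],
])

```text
clock: 18.15
position: [0.6276, -0.2891, 0.0248]
tool_rot: [-3.141, 0.001, 1.467]
force: [0.4, -0.1, -2.0]
grip_width: 0.0191
finger_force: 29.7
```

play_rows([
  [0, 0, 0.05, 0, 0, 0, -1],
  [0, 0, 0.1, 0, 0, 0, -1],
  [0, 0, 0.15, 0, 0, 0, -1],
  [0, 0, 0.2, 0, 0, 0, -1],
  [0, 0, 0.2, 0, 0, 0, -1],
])

```text
clock: 18.65
position: [0.6271, -0.2889, 0.0219]
tool_rot: [-3.14, 0.0, 1.467]
force: [-0.3, 0.1, -0.9]
grip_width: 0.0191
finger_force: 29.7
```

Not touching yet; creep further.

play_rows([
  [0, 0, 0.04, 0, 0, 0, -1],
  [0, 0, 0.08, 0, 0, 0, -1],
  [0, 0, 0.12, 0, 0, 0, -1],
  [0, 0, 0.16, 0, 0, 0, -1],
  [0, 0, 0.16, 0, 0, 0, -1],
])

```text
clock: 19.15
position: [0.6271, -0.2888, 0.0203]
tool_rot: [-3.14, 0.0, 1.467]
force: [-0.4, -0.7, -0.2]
grip_width: 0.0188
finger_force: 29.7
```

play_rows([
  [0, 0, 0.03, 0, 0, 0, -1],
  [0, 0, 0.06, 0, 0, 0, -1],
  [0, 0, 0.09, 0, 0, 0, -1],
  [0, 0, 0.12, 0, 0, 0, -1],
  [0, 0, 0.12, 0, 0, 0, -1],
])

```text
clock: 19.65
position: [0.6272, -0.2889, 0.0198]
tool_rot: [-3.14, 0.0, 1.467]
force: [-5.0, 2.1, 10.3]
grip_width: 0.0189
finger_force: 30.9
```

Touched down (10 N up, z as expected). Open halfway, then rise.

play_rows([
  [0, 0, 0, 0, 0, 0, -0.3],
  [0, 0, 0, 0, 0, 0, -0.1],
  [0, 0, 0, 0, 0, 0, 0],
  [0, 0, 0, 0, 0, 0, 0],
  [0, 0, 0, 0, 0, 0, 0],
])

```text
clock: 20.15
position: [0.6271, -0.2888, 0.0191]
tool_rot: [-3.14, 0.0, 1.467]
force: [-0.7, -0.1, -0.2]
grip_width: 0.0425
finger_force: 0.0
```

play_rows([
  [0, 0, -1.0, 0, 0, 0, 0],
  [0, 0, -3.0, 0, 0, 0, 0],
  [0, 0, -6.0, 0, 0, 0, 0],
  [0, 0, -10.0, 0, 0, 0, 0],
  [0, 0, -14.0, 0, 0, 0, 0],
])

```text
clock: 20.65
position: [0.6271, -0.2887, 0.1612]
tool_rot: [-3.14, 0.0, 1.467]
force: [-0.3, -0.3, 0.5]
grip_width: 0.0426
finger_force: 0.0
```

play_rows([
  [-3, 0, -2, 0, 0, 0, 0],
  [-6, 0, -4, 0, 0, 0, 0],
  [-9, 0, -6, 0, 0, 0, 0],
  [-9, 0, -6, 0, 0, 0, 0],
  [-9, 0, -6, 0, 0, 0, 0],
])

```text
clock: 21.15
position: [0.6178, -0.3788, 0.2199]
tool_rot: [-3.141, 0.0, 1.466]
force: [-0.4, 1.2, -0.7]
grip_width: 0.0424
finger_force: 0.0
```

```bash
python3 - <<'E'
from m import *
for n in('side','scene'): grab(n)
a=load('scene')[0][150:290,120:370]; b=load('side')[0][220:480,240:480]
cv2.imwrite('pics/c3.png',np.hstack([cv2.resize(a,(420,236)),np.zeros((236,1,3),np.uint8),cv2.resize(b,(218,236))])[...,::-1]) 
for n,bx in(('side',(345,360,445,470)),('scene',(135,180,218,242))):
    p,u,v=pts(n,seg(n,(5,140,80),(14,255,255),bx)); k=p[:,2]>p[:,2].max()-.004
    print(n,len(p),'top',p[k].mean(0))
print(observe()['force'],observe()['grip_width'])
for n,b in(('side',(285,225,350,310)),('scene',(260,190,320,262))):
    p,u,v=pts(n,seg(n,(0,150,60),(4,255,255),b))
    if len(p): print('redcap',p.mean(0),p[:,2].max())
E
```

```text
side 5 top [ 0.61843523 -0.29428303  0.01863301]
scene 90 top [ 0.62861195 -0.28544825  0.04559214]
[0.25489051 0.46826955 0.08151785] 0.042736852202884
redcap [0.62599158 0.02237893 0.11629212] 0.118968183737706
```

View pics/c3.png

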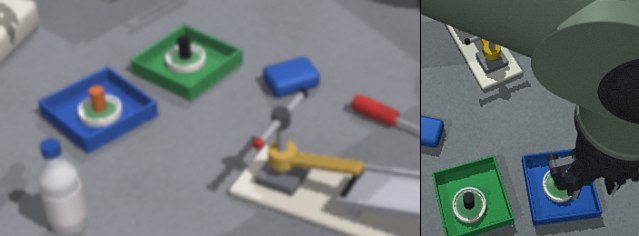

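The orange-stub carrier is flat and centred in the blue tray at (98,103), with its top at z 0.046 as expected. The strap is still up and the spare is undisturbed. Handing in.

```bash
python3 -c "
from workcell import bot; print(bot.job_done())"
```

```text
the job is handed in; nothing more can be done
None
```

The strap is unscrewed to about its upper stop and left up, the orange-stub carrier is set down flat in the blue tray, nothing else appeared moved in the last camera views, and the job is handed in; no verdict came back.

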